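Load the disc cutter: strip home, then the set-out punch into its matching hole

TASK

Load the disc cutter for the next disc: first push the copper strip fully home against the stop in its slot, then take the punch that has been set out on the steel bench block and put it into the guide hole that matches its diameter, upright and down on the strip. The holes have sharp ground edges, so feel the punch in gently and never ram it or the strip. Leave the other punches on their rack and everything else on the bench where it is.

Things in the scene. Friction and masses are not known exactly. Their poses are not given: they have to be found in the camera images.
- cutter_tray: Low wooden tray, 90 mm (its x) x 172 mm (its y), fixed on the table; origin at the centre of its underside, z up. Recess floor 8 mm, rim top 14 mm above the underside. The heavy steel disc cutter lies loose in the recess, square to the tray but off centre by up to 4 mm along tray y and 3 mm along tray x, differently each time; only the tray's pose is reported. About 25 N shifts the cutter.
- cutter_nominal (a point): Point on the tray, 46.6 mm above its underside: centre of the cutter's flat top if it lay centred. The cutter is 60 (x) x 140 (y) x 38.6 mm. Its top plate, 18 mm thick, has a row of four vertical guide holes along tray y for punches of 12, 16, 20, 24 mm, each 1 mm wider than its punch, edges sharp. The copper strip lies in the slot just below this plate.
- strip (a joint): How far the copper strip is drawn out of the cutter's slot (m): 0 = fully home against the stop, more = farther out towards tray +y. Strip 34 mm wide (tray x), 2 mm thick, 159 mm long, level, along tray y; it sticks out of the cutter's +y end by 25 mm when home. It slides stiffly (about 4 N) and stays where it is left.
- strip_home (a point): Point on the tray: where the middle of the strip's outer end face (the edge to push on, towards tray -y) would be with the strip home and the cutter centred, 27.1 mm above the tray's underside; really up to 4 mm off along y. The strip's upper face is 28.1 mm above the underside: a punch standing on it in a hole has its foot there and 41.5 mm of its length above the cutter's top.
- bench_block: Flat steel bench block, 64 x 64 x 12 mm, fixed on the table; origin at the centre of its underside. Exactly one punch stands on it, near its middle: the one set out for this job. Which one it is differs every time.
- punch_rack: Dark wooden rack, 60 mm (its x) x 180 mm (its y), floor 12 mm above the table, rim to 20 mm; origin at the centre of its underside. The other three punches stand on it in any order.
- hole12 (a point): Where the middle of the 12 mm guide hole's mouth would be if the cutter lay centred in its tray: a point on the tray, at tray y = 48 mm, level with the cutter's top. The real hole is up to 4 mm (tray y) and 3 mm (tray x) away from it.
- hole16 (a point): Where the middle of the 16 mm guide hole's mouth would be if the cutter lay centred in its tray: a point on the tray, at tray y = 16 mm, level with the cutter's top. The real hole is up to 4 mm (tray y) and 3 mm (tray x) away from it.
- hole20 (a point): Where the middle of the 20 mm guide hole's mouth would be if the cutter lay centred in its tray: a point on the tray, at tray y = -16 mm, level with the cutter's top. The real hole is up to 4 mm (tray y) and 3 mm (tray x) away from it.
- hole24 (a point): Where the middle of the 24 mm guide hole's mouth would be if the cutter lay centred in its tray: a point on the tray, at tray y = -48 mm, level with the cutter's top. The real hole is up to 4 mm (tray y) and 3 mm (tray x) away from it.
- punch12: Round plain steel punch, 12 mm in diameter and 60 mm long, about 53 g, standing upright on its end; origin at the centre of its foot, z along it to the top. The foot has a 1 mm bevel.
- punch16: Round plain steel punch, 16 mm in diameter and 60 mm long, about 94 g, standing upright on its end; origin at the centre of its foot, z along it to the top. The foot has a 1 mm bevel.
- punch20: Round plain steel punch, 20 mm in diameter and 60 mm long, about 147 g, standing upright on its end; origin at the centre of its foot, z along it to the top. The foot has a 1 mm bevel.
- punch24: Round plain steel punch, 24 mm in diameter and 60 mm long, about 212 g, standing upright on its end; origin at the centre of its foot, z along it to the top. The foot has a 1 mm bevel.
- hammer: Bystander: brass-headed hammer with a wooden handle, 240 mm, lying flat; origin at its underside, about its middle. Leave it alone.
- bead_tube: Bystander: small clear bead tube with a white cap, 20 mm wide, 75 mm tall, standing; origin at its underside, about its middle. Leave it alone.
- spool: Bystander: black thread spool, 68 mm wide, 30 mm tall; origin at its underside, about its middle. Leave it alone.
- pliers: Bystander: round-nose pliers with black grips, 125 mm, lying flat; origin at its underside, about its middle. Leave it alone.
- pen: Bystander: orange pen, 135 mm, lying flat; origin at its underside, about its middle. Leave it alone.
- dish: Bystander: white ceramic dish of green beads, 80 mm wide, 20 mm tall; origin at its underside, about its middle. Leave it alone.
- wax_jar: Bystander: small amber jar with a metal lid, 44 mm wide, 36 mm tall; origin at its underside, about its middle. Leave it alone.
- calipers: Bystander: digital calipers, 150 mm, lying flat; origin at its underside, about its middle. Leave it alone.
There are look-alikes about, which are no part of the job. What is shaped like the punch16 but purple is not meant. What is shaped like the punch20 but green is not meant.

How it is judged:
On the way, in this order (a step that is already met when the one before it is completed fails the run):
1. the strip has been pushed fully home against its stop (within 2 mm) (value of joint strip below 0.002 m), for 0.2 s.
2. a punch stands in its own matching hole with its foot on the strip (value of joint strip below 0.002 m and ((horizontal distance between punch12 and hole12 below 0.008 m and z of punch12 in the frame of cutter_tray between 0.025 and 0.031 m and angle between punch12's own z axis and vertical below 0.09 rad) or (horizontal distance between punch16 and hole16 below 0.008 m and z of punch16 in the frame of cutter_tray between 0.025 and 0.031 m and angle between punch16's own z axis and vertical below 0.09 rad) or (horizontal distance between punch20 and hole20 below 0.008 m and z of punch20 in the frame of cutter_tray between 0.025 and 0.031 m and angle between punch20's own z axis and vertical below 0.09 rad) or (horizontal distance between punch24 and hole24 below 0.008 m and z of punch24 in the frame of cutter_tray between 0.025 and 0.031 m and angle between punch24's own z axis and vertical below 0.09 rad))), for 0.2 s.
At the end, for the whole second after the job is handed in: strip home (within 2 mm of its stop); the punch from the bench block at rest in the hole of its own diameter, within 0.09 rad of upright, foot within about 3 mm of the strip's upper face; no punch left on the bench block; the other three within 12 mm of where they stood (value of joint strip below 0.002 m and (((horizontal distance between punch12 and hole12 below 0.008 m and z of punch12 in the frame of cutter_tray between 0.025 and 0.031 m and angle between punch12's own z axis and vertical below 0.09 rad) and distance of each of punch16, punch20, punch24 from where it was at the start of the episode below 0.012 m and linear speed of punch12 below 0.02 m/s) or ((horizontal distance between punch16 and hole16 below 0.008 m and z of punch16 in the frame of cutter_tray between 0.025 and 0.031 m and angle between punch16's own z axis and vertical below 0.09 rad) and distance of each of punch12, punch20, punch24 from where it was at the start of the episode below 0.012 m and linear speed of punch16 below 0.02 m/s) or ((horizontal distance between punch20 and hole20 below 0.008 m and z of punch20 in the frame of cutter_tray between 0.025 and 0.031 m and angle between punch20's own z axis and vertical below 0.09 rad) and distance of each of punch12, punch16, punch24 from where it was at the start of the episode below 0.012 m and linear speed of punch20 below 0.02 m/s) or ((horizontal distance between punch24 and hole24 below 0.008 m and z of punch24 in the frame of cutter_tray between 0.025 and 0.031 m and angle between punch24's own z axis and vertical below 0.09 rad) and distance of each of punch12, punch16, punch20 from where it was at the start of the episode below 0.012 m and linear speed of punch24 below 0.02 m/s)) and horizontal distance between each of punch12, punch16, punch20, punch24 and bench_block above 0.06 m); the robot touches nothing.
It fails at once if a punch is pressed on the cutter with over 60 N (contact force between any of punch12, punch16, punch20, punch24 and cutter_tray above 60 N).
It fails at once if the fingers press on the strip, the cutter or its tray with over 40 N (contact force between the fingers and cutter_tray above 40 N).
It fails at once if a bystander is moved by over 30 mm (distance of any of hammer, bead_tube, spool, pliers, pen, dish, wax_jar, calipers from where it was at the start of the episode above 0.03 m).
It also fails if it takes over 72 s, if anything falls off the work surface, if the arm or the gripper's body presses on something with over 40 N, if the wrist force passes 120 N, or if a joint passes its speed limit or range.

ROBOT

A 6-joint arm with a two-finger parallel gripper is mounted at the origin on the work surface. World frame = base frame: x ahead of the robot, y to its left, z up, the work surface at z = 0. Lengths are in m, angles in rad, forces in N, time in s.
With the tool pointing down it reaches from about 0.3 to 0.75 m from the base axis. Payload 8.5 kg.
Tool frame: the origin (TCP) lies midway between the tips of the shut fingers; the grasp point (between the pads) lies 19 mm behind it; z points along the fingers, y is the line along which they close (so a half turn about z gives the same grasp; the last joint's range is limited). The gripper opens to 85 mm and grips with 20 to 120 N. Pads are 22 mm wide; open, the fingers measure 114 mm over their backs; the gripper's body (76 mm by 85 mm) begins 54 mm behind the grasp point. The pads swing forward as they close: fully open they stand 13 mm farther back than shut.
Start: joints at [-1.41, 0.381, 1.297, -0, 1.464, -0.215], TCP at [0.202, -0.512, 0.231] pointing down, gripper open.
Joint ranges: [-3.11, 3.11], [-0.89, 2.33], [0.22, 2.48], [-1.42, 4.56], [0.17, 2.85], [-2.88, 2.88]. Speed limits (rad/s): [2.39, 2.39, 3.14, 3.14, 3.14, 3.14].

INTERFACE

Orientations are given as a 3x3 rotation matrix whose columns are the frame's x, y, z axes.
In Python, from bench import env, snapshot gives the robot as it stands.
- The arm moves only by the tool carry_out, never from a script. Its argument "increments" is a list of rows, each a list of 3 entries, a list of its own where there are three numbers: the shift along the tool's x, y, z as a fraction of full scale, then the turn about the tool's z as a fraction of full scale, then the closure, from -1 (fully open) to 1 (shut). In form: [[[tx, ty, tz], twist, fingers], ...]. A call has exactly 10 rows; each row shifts and turns the commanded pose from where the row before left it, along the tool's axes as they then stand; what a row does not reach is not made up. Full scale, the value 1, is 0.025 m for a shift and 0.08 rad for a turn. A row lasts 1/8 s, in which the tool goes at most 62.5 mm and 10.7 degrees, less where a joint would pass 70% of its speed; a pose out of reach is approached as far as the arm can. A call with a number of a shift or a turn outside -1 to 1 is refused whole. A call with a gripper value outside its range is refused whole. The fingers move at their own pace and stop on an object; "newtons" is the grip in N (left out, the last holds). Time passes only in rows, so rows that do not move let the fingers close, or fill a call up. It gives the time, the measured TCP pose, the force, the opening and the grip force at its end, in the units of the state.
- env.get_state(): the state, without advancing time (a new reading comes with each control period).
- snapshot(name): name is "scene" or "top"; returns a dict with "frame" (480x640x3 uint8, blue, green, red), "mtx" (3x3 intrinsics, pixels), "distortion" ([k1, k2, p1, p2, k3] as OpenCV has them; the pictures are not rectified), "extrinsics" (4x4, takes a point from world to camera coordinates). Camera axes: x right, y up, looking along -z (the intrinsics and any distortion apply to the point x, -y, -z); pixel columns grow to the right and rows downward; lengths in m; the calibration is good to about 2 mm. A picture is of the moment at which its call begins. There is no depth.
- env.job_done(): hands the job in; it is judged then, once.
The state is a dict: "time_s": time; "q": joint angles; "joint_vel": joint speeds; "tau": joint torques, N m; "position": TCP position; "ee_rot": TCP orientation; "wrist_force": force on the tool from outside, world axes, zero at the start; "moment": the same for the moment, N m; "gripper_width": finger opening in m; "grip_force": force on a finger pad.
Only numpy, scipy, OpenCV 4.12 (cv2) and the standard library are available. Lean on these libraries where they do the work, as an engineer would, in place of code of your own. Each camera call takes 0.05 s, during which the arm holds its last target. There are 200 camera calls.

## Working session

There is one attempt and no reset: what is moved stays moved. The work goes in short steps, Python scripts to look and compute and a tool call to move; the robot and the scene stay as the last step left them, time stands still between calls to the robot, and variables do not carry over. Pictures are saved under pics/ and viewed, at most 10 in all, crops included, and the job is handed in when it is done.

Besides the shell and the picture viewer there is one more tool, called as name(argument=value, ...) on one line, values as JSON. carry_out: Moves the arm, as the interface text tells. Shift numbers are shares of 0.025 m and turn numbers shares of 0.08 rad, none past 1 either way. Its arguments: {"type":"object","properties":{"increments":{"type":"array","items":{"type":"array"}},"newtons":{"type":"number"}},"required":["increments"]}

```bash
mkdir -p pics; cat > h.py <<'E'
import numpy as np, cv2
from bench import env, snapshot
def snap(name, f=None):
    s=snapshot(name)
    if f: cv2.imwrite('pics/'+f,s['frame'])
    return s
def ray(s,uv):
    uv=np.array(uv,float).reshape(-1,1,2)
    n=cv2.undistortPoints(uv,np.array(s['mtx'],float),np.array(s['distortion'],float)).reshape(-1,2)
    E=np.array(s['extrinsics']);R=E[:3,:3];c=-R.T@E[:3,3]
    d=np.c_[n[:,0],-n[:,1],-np.ones(len(n))]@R
    return c,d
def onz(s,uv,z):
    c,d=ray(s,uv); return c+d*((z-c[2])/d[:,2])[:,None]
def proj(s,P):
    P=np.array(P,float).reshape(-1,3);E=np.array(s['extrinsics'])
    X=P@E[:3,:3].T+E[:3,3]; X=X*[1,-1,-1]
    return cv2.projectPoints(X,np.zeros(3),np.zeros(3),np.array(s['mtx'],float),np.array(s['distortion'],float))[0].reshape(-1,2)
E
python3 - <<'E'
from h import *
np.set_printoptions(precision=4,suppress=True)
for n in('scene','top'):
    s=snap(n,n+'0.png'); E=np.array(s['extrinsics']); print(n,-E[:3,:3].T@E[:3,3],-E[2,:3],np.array(s['mtx'])[0,0])
st=env.get_state();print(st['ee_rot'],st['wrist_force'],st['gripper_width'])
E
```

```text
scene [ 0.9175 -0.4288  0.9516] [-0.3647  0.4108 -0.8356] 555.68059091048
top [ 0.421  -0.0307  1.0834] [ 0.0917  0.005  -0.9958] 533.8103973739567
[[ 0.9302  0.367  -0.0002]
 [ 0.367  -0.9302  0.0013]
 [ 0.0003 -0.0013 -1.    ]] [ 0.2762 -0.5457  0.4365] 0.0853341378651646
```

View pics/scene0.png

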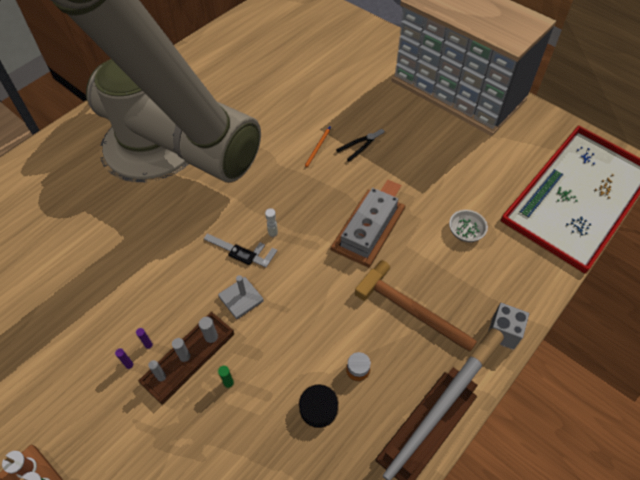

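View pics/top0.png

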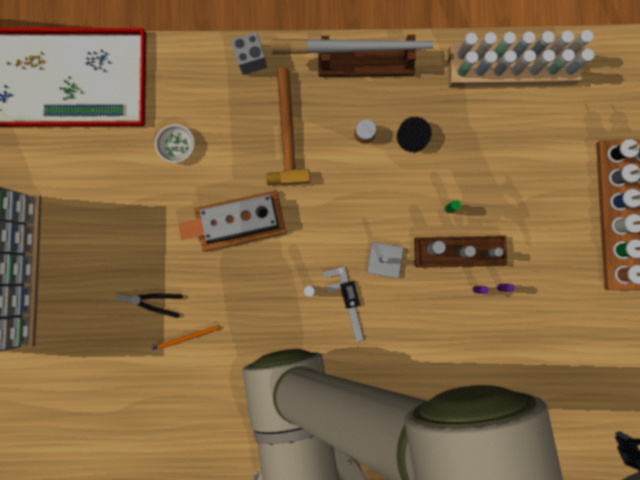

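The scene view shows the cutter (370,220), with the copper strip sticking out at (390,188), and the block with one thin punch at (241,290). In the top view the cutter is at (240,220), the strip at (190,229) and the block at (386,260). The candidates for the set-out punch are the grey one on the block, the three grey ones on the rack at (437,247), (469,252) and (498,253) in top, two purple ones at (481,289) and (507,287), and a green one at (453,206). Only the grey one on the steel block fits. I'll confirm that in one crop.

```bash
python3 - <<'E'
import cv2,numpy as np
t=cv2.imread('pics/top0.png');s=cv2.imread('pics/scene0.png')
def c(i,x,y,w,h):return cv2.resize(i[y:y+h,x:x+w],(400,300),interpolation=cv2.INTER_CUBIC)
a=np.vstack([np.hstack([c(t,170,170,128,96),c(s,320,170,108,81)]),np.hstack([c(t,360,220,160,60*2),c(s,130,255,140,105)])])
cv2.imwrite('pics/crop1.png',a)
E
```

```text
(no output)
```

View pics/crop1.png

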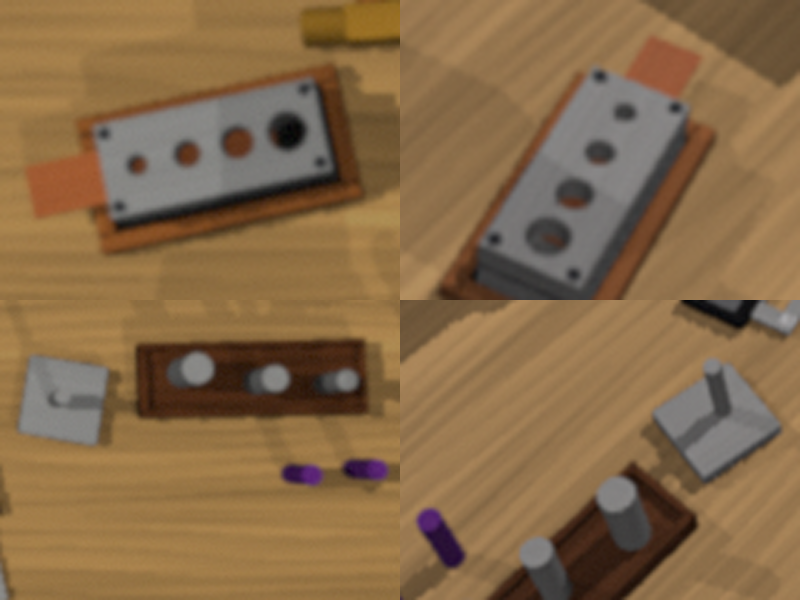

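```bash
cat > m.py <<'E'
from h import *
np.set_printoptions(precision=4,suppress=True)
S={n:snap(n) for n in('scene','top')}
seeds={'top':[(213.8,222.5),(229.8,219),(245.8,215.1),(262.2,211.9)],'scene':[(380.5,200),(374,211),(367.3,222.1),(360,233.7)]}
for n,s in S.items():
    im=s['frame'].astype(float); up=cv2.resize(s['frame'],None,fx=8,fy=8,interpolation=cv2.INTER_CUBIC)
    g=up.astype(int); grey=((g.max(2)-g.min(2)<28)&(g.max(2)>95)).astype(np.uint8)
    lab=cv2.connectedComponents(1-grey)[1]
    H=[]
    for (u,v) in seeds[n]:
        l=lab[int((v+.5)*8),int((u+.5)*8)]; m=(lab==l).astype(np.uint8)
        c=max(cv2.findContours(m,0,1)[0],key=cv2.contourArea); x=cv2.minEnclosingCircle(c)
        e=cv2.fitEllipse(c); H.append([(e[0][0]+.5)/8-.5,(e[0][1]+.5)/8-.5]); print(n,H[-1],np.array(e[1])/8,m.sum()/64)
    P=onz(s,H,.0466); print(P)
    S[n]['H']=P
    # strip: orange saturated
    hsv=cv2.cvtColor(up,cv2.COLOR_BGR2HSV)
    u,v=(190,229) if n=='top' else (392,186)
    print('strip hsv',hsv[int(v*8),int(u*8)])
E
python3 m.py; python3 - <<'E'
from h import *
np.set_printoptions(precision=4,suppress=True)
s=snap('scene');t=snap('top')
a=onz(s,[(239.6,278.1)],.072);print(a,proj(t,a),proj(t,a-[0,0,.06]))
b=onz(s,[(130+320*.35,255+113*.35)],.012);print(b)
E
```

```text
scene [380.2483215332031, 199.88018798828125] [4.4156 5.7994] 21.0
scene [373.5393371582031, 210.6004638671875] [5.8606 8.1005] 38.4375
scene [366.6356201171875, 221.74710083007812] [ 7.9264 10.8486] 68.828125
scene [359.5587463378906, 233.31959533691406] [10.4266 12.7743] 106.5
[[0.5376 0.1873 0.0466]
 [0.5443 0.1563 0.0466]
 [0.5512 0.125  0.0466]
 [0.5583 0.0936 0.0466]]
strip hsv [ 10 155 150]
top [213.2447967529297, 222.24180603027344] [5.6929 6.1212] 28.234375
top [229.24461364746094, 218.64744567871094] [7.8318 8.1147] 51.171875
top [245.27618408203125, 214.8768768310547] [10.145 10.515] 85.46875
top [261.483154296875, 211.56515502929688] [13.012  13.1143] 136.015625
[[0.5364 0.1874 0.0466]
 [0.5431 0.1563 0.0466]
 [0.5503 0.125  0.0466]
 [0.5565 0.0933 0.0466]]
strip hsv [ 11 178 158]
[[ 0.4652 -0.143   0.072 ]] [[384.6224 256.512 ]] [[381.3185 257.8508]]
[[ 0.4641 -0.1461  0.012 ]]
```

```bash
python3 - <<'E'
from h import *
np.set_printoptions(precision=4,suppress=True)
s=snap('scene');t=snap('top')
def c(i,x,y,w,h):return cv2.resize(i['frame'][y:y+h,x:x+w],(400,400),interpolation=cv2.INTER_CUBIC)
cv2.imwrite('pics/crop2.png',np.hstack([c(t,365,238,40,40),c(s,220,265,40,40)]))
ty=np.array([-.2125,.9772]);tx=np.array([.9772,.2125])
for n,i,(u,v) in(('t',t,(190,229)),('s',s,(392,186))):
    up=cv2.resize(i['frame'],None,fx=8,fy=8,interpolation=cv2.INTER_CUBIC);hsv=cv2.cvtColor(up,cv2.COLOR_BGR2HSV)
    m=cv2.inRange(hsv,(6,135,100),(14,255,255));lab=cv2.connectedComponents(m)[1];m=(lab==lab[v*8,u*8]).astype(np.uint8)
    k=max(cv2.findContours(m,0,1)[0],key=cv2.contourArea)[:,0]
    b=cv2.boxPoints(cv2.minAreaRect(k)); P=onz(i,(b+.5)/8-.5,.0281)[:,:2]
    print(n,b/8);print(P, 'along',P@ty-np.array([.537,.1873])@ty,'across',P@tx-np.array([.537,.1873])@tx)
E
```

```text
t [[171.5183 220.903 ]
 [266.1716 171.2461]
 [279.493  196.6388]
 [184.8397 246.2957]]
[[0.5427 0.2749]
 [0.6412 0.0871]
 [0.5895 0.0604]
 [0.492  0.2478]] along [ 0.0844 -0.1201 -0.1351  0.0687] across [ 0.0242  0.0805  0.0244 -0.0312]
s [[380.534  190.0611]
 [385.5634 178.0991]
 [401.912  184.9729]
 [396.8825 196.935 ]]
[[0.5125 0.2218]
 [0.5003 0.2555]
 [0.5387 0.2633]
 [0.5502 0.2297]] along [0.0389 0.0745 0.0739 0.0386] across [-0.0166 -0.0214  0.0178  0.0219]
```

View pics/crop2.png

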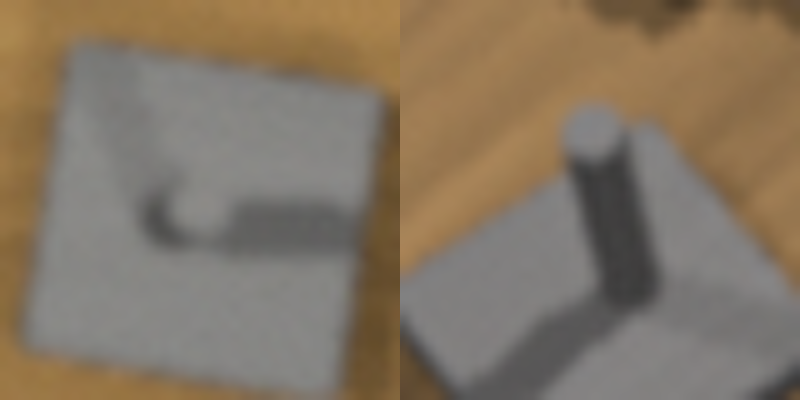

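The top view shows the punch's bright top disc at (384.8,258.2). The scene view has it at (239,277.5). It is the thinnest grey punch, because the rack holds three visibly thicker ones in descending size, so it is punch12 and goes in hole12. First I'll move to the strip with the fingers shut.

carry_out(increments=[[[0, 0, 0], 1, 1], [[0, 0, 0], 1, 1], [[0.66, -1, 0], 0, 1], [[0.66, -1, 0], 0, 1], [[0.66, -1, 0], 0, 1], [[0.66, -1, 0], 0, 1], [[0.66, -1, 0], 0, 1], [[0.66, -1, 0], 0, 1], [[0.66, -1, 0], 0, 1], [[0.66, -1, 0], 0, 1]], newtons=40)

```text
time_s: 1.65
position: [0.2882, -0.287, 0.2314]
ee_rot: [[0.977, 0.214, 0.0], [0.214, -0.977, -0.0], [0.0, 0.0, -1.0]]
wrist_force: [-1.1, -0.3, 0.3]
gripper_width: 0.0002
grip_force: 0.0
```

carry_out(increments=[[[0.66, -1, 0], 0, 1], [[0.66, -1, 0], 0, 1], [[0.66, -1, 0], 0, 1], [[0.66, -1, 0], 0, 1], [[0.66, -1, 0], 0, 1], [[0.66, -1, 0], 0, 1], [[0.66, -1, 0], 0, 1], [[0.66, -1, 0], 0, 1], [[0.66, -1, 0], 0, 1], [[0.66, -1, 0], 0, 1]])

```text
time_s: 2.9
position: [0.3959, -0.0075, 0.2314]
ee_rot: [[0.977, 0.214, 0.0], [0.214, -0.977, -0.0], [0.0, 0.0, -1.0]]
wrist_force: [0.0, -0.5, -0.2]
gripper_width: -0.0002
grip_force: 0.0
```

carry_out(increments=[[[0.66, -1, 0], 0, 1], [[0.66, -1, 0], 0, 1], [[0.66, -1, 0], 0, 1], [[0.66, -1, 0], 0, 1], [[0.66, -1, 0], 0, 1], [[0.66, -1, 0], 0, 1], [[0.66, -1, 0], 0, 1], [[0.66, -1, 0], 0, 1], [[0.66, -1, 0], 0, 1], [[0.66, -1, 0], 0, 1]])

```text
time_s: 4.15
position: [0.5035, 0.272, 0.2313]
ee_rot: [[0.977, 0.214, -0.0], [0.214, -0.977, -0.0], [-0.0, 0.0, -1.0]]
wrist_force: [0.1, -0.6, -0.7]
gripper_width: 0.0002
grip_force: 0.0
```

```bash
python3 - <<'E'
from h import *
np.set_printoptions(precision=4,suppress=True)
s=snap('scene');t=snap('top')
st=env.get_state();R=np.array(st['ee_rot']);p=np.array(st['position']);print(st['time_s'],p,R)
for n,g in(('push',[.5138,.2938,.1]),('home',[.527,.2332,.1])):print(n,R.T@(np.array(g)-p)/.025)
# triangulate punch top
c1,d1=ray(s,[(239,277.5)]);c2,d2=ray(t,[(384.8,258.2)])
A=np.c_[d1[0],-d2[0]];k=np.linalg.lstsq(A,c2-c1,rcond=None)[0];print(c1+k[0]*d1[0],c2+k[1]*d2[0])
print(onz(s,[(239,277.5)],.072),onz(t,[(384.8,258.2)],.072))
E
```

```text
4.25 [0.5036 0.273  0.2308] [[ 0.9763  0.2162 -0.0002]
 [ 0.2162 -0.9763  0.0004]
 [-0.0001 -0.0004 -1.    ]]
push [ 0.5781 -0.7234  5.2325]
home [0.5695 1.7574 5.2315]
[ 0.4629 -0.1425  0.0708] [ 0.4621 -0.1434  0.0708]
[[ 0.4635 -0.1429  0.072 ]] [[ 0.462  -0.1433  0.072 ]]
```

carry_out(increments=[[[0.57, -0.72, 0.5], 0, 1], [[0, 0, 1], 0, 1], [[0, 0, 1], 0, 1], [[0, 0, 1], 0, 1], [[0, 0, 1], 0, 1], [[0, 0, 1], 0, 1], [[0, 0, 1], 0, 1], [[0, 0, 1], 0, 1], [[0, 0, 1], 0, 1], [[0, 0, 0], 0, 1]])

```text
time_s: 5.5
position: [0.5124, 0.2908, 0.0176]
ee_rot: [[0.977, 0.214, -0.003], [0.214, -0.977, -0.001], [-0.004, 0.001, -1.0]]
wrist_force: [0.6, 0.4, -0.3]
gripper_width: -0.0002
grip_force: 0.0
```

carry_out(increments=[[[0, 0.15, 0], 0, 1], [[0, 0.15, 0], 0, 1], [[0, 0.1, 0], 0, 1], [[0, 0.1, 0], 0, 1], [[0, 0.1, 0], 0, 1], [[0, 0.1, 0], 0, 1], [[0, 0.1, 0], 0, 1], [[0, 0.1, 0], 0, 1], [[0, 0.1, 0], 0, 1], [[0, 0.1, 0], 0, 1]])

```text
time_s: 6.75
position: [0.5191, 0.2651, 0.0188]
ee_rot: [[0.977, 0.214, -0.0], [0.214, -0.977, 0.001], [0.0, -0.001, -1.0]]
wrist_force: [-0.8, 3.9, -0.1]
gripper_width: -0.0001
grip_force: 1.8
```

carry_out(increments=[[[0, 0.08, 0], 0, 1], [[0, 0.08, 0], 0, 1], [[0, 0.08, 0], 0, 1], [[0, 0.08, 0], 0, 1], [[0, 0.08, 0], 0, 1], [[0, 0.08, 0], 0, 1], [[0, 0.06, 0], 0, 1], [[0, 0.04, 0], 0, 1], [[0, 0.04, 0], 0, 1], [[0, 0, 0], 0, 1]])

```text
time_s: 8.0
position: [0.5225, 0.2496, 0.0188]
ee_rot: [[0.977, 0.214, -0.0], [0.214, -0.977, -0.0], [-0.0, 0.0, -1.0]]
wrist_force: [-0.7, 3.2, -0.8]
gripper_width: 0.0
grip_force: 1.4
```

```bash
python3 - <<'E'
from h import *
t=snap('top');s=snap('scene')
def c(i,x,y,w,h):return cv2.resize(i['frame'][y:y+h,x:x+w],(400,400),interpolation=cv2.INTER_CUBIC)
cv2.imwrite('pics/crop3.png',np.hstack([c(t,160,180,70,70),c(s,345,150,70,70)]))
E
```

```text
(no output)
```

View pics/crop3.png

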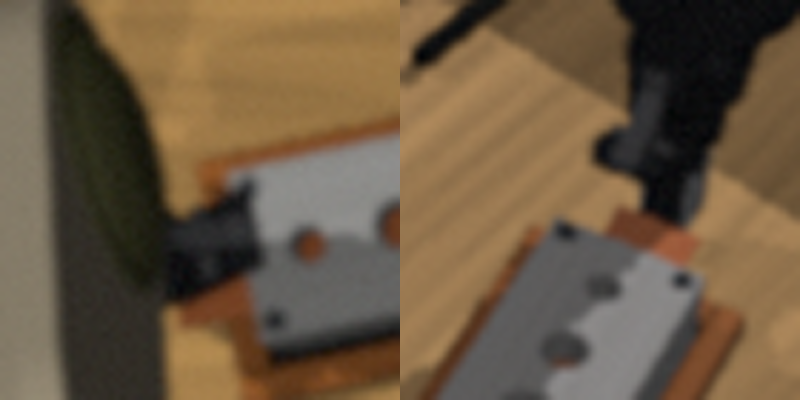

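The strip is being pushed squarely by the fingertips, in top crop around (215,245) and scene crop (670,200). About 10 mm remains, so I'll creep.

carry_out(increments=[[[0, 0.04, 0], 0, 1], [[0, 0.04, 0], 0, 1], [[0, 0.04, 0], 0, 1], [[0, 0.04, 0], 0, 1], [[0, 0.04, 0], 0, 1], [[0, 0.03, 0], 0, 1], [[0, 0.03, 0], 0, 1], [[0, 0.03, 0], 0, 1], [[0, 0.03, 0], 0, 1], [[0, 0, 0], 0, 1]])

```text
time_s: 9.35
position: [0.5238, 0.2435, 0.0188]
ee_rot: [[0.977, 0.214, -0.0], [0.214, -0.977, 0.003], [0.0, -0.003, -1.0]]
wrist_force: [-3.6, 13.0, -1.0]
gripper_width: 0.0005
grip_force: 6.1
```

carry_out(increments=[[[0, 0.02, 0], 0, 1], [[0, 0, 0], 0, 1], [[0, 0, 0], 0, 1], [[0, -0.2, 0], 0, 1], [[0, -0.6, 0], 0, 1], [[0, -0.6, 0], 0, 1], [[0, -0.2, -1], 0, 1], [[0, 0, -1], 0, 1], [[0, 0, -1], 0, 1], [[0, 0, -1], 0, 1]])

```text
time_s: 10.6
position: [0.5156, 0.2812, 0.1197]
ee_rot: [[0.977, 0.215, 0.0], [0.215, -0.977, -0.0], [0.0, 0.0, -1.0]]
wrist_force: [-0.1, -0.8, -0.7]
gripper_width: -0.0006
grip_force: 0.0
```

```bash
python3 m.py; python3 - <<'E'
from h import *
np.set_printoptions(precision=4,suppress=True)
ty=np.array([-.214,.977]);st=env.get_state();R=np.array(st['ee_rot']);p=np.array(st['position']);print(st['time_s'],p)
s=snap('scene')
up=cv2.resize(s['frame'],None,fx=8,fy=8,interpolation=cv2.INTER_CUBIC);hsv=cv2.cvtColor(up,cv2.COLOR_BGR2HSV)
m=cv2.inRange(hsv,(6,135,80),(14,255,255));m[:176*8]=0;m[:,:375*8]=0;m[202*8:]=0;m[:,408*8:]=0
n,lab,stt,c=cv2.connectedComponentsWithStats(m);i=1+stt[1:,4].argmax();k=max(cv2.findContours((lab==i).astype(np.uint8),0,1)[0],key=cv2.contourArea)
P=onz(s,(cv2.boxPoints(cv2.minAreaRect(k))+.5)/8-.5,.0281)[:,:2];print('strip along',P@ty-np.array([.537,.1873])@ty)
print('to punch',R.T@(np.array([.4628,-.1431,.15])-p)/.025)
E
```

```text
scene [380.2562561035156, 199.86582946777344] [4.4139 5.8694] 21.21875
scene [373.5246276855469, 210.59225463867188] [5.8633 8.132 ] 38.5625
scene [366.5904235839844, 221.74652099609375] [ 7.7467 10.2   ] 63.4375
scene [359.42889404296875, 233.1663055419922] [ 9.6494 12.2178] 94.359375
[[0.5376 0.1873 0.0466]
 [0.5443 0.1563 0.0466]
 [0.5511 0.125  0.0466]
 [0.5578 0.0937 0.0466]]
strip hsv [ 16 120 161]
top [213.29547119140625, 222.24810791015625] [5.5019 6.1596] 27.484375
top [229.3409881591797, 218.7002716064453] [7.7257 8.1961] 50.875
top [245.37503051757812, 215.0767822265625] [ 9.6852 10.1341] 78.609375
top [261.5914001464844, 211.60374450683594] [11.7146 12.6349] 117.578125
[[0.5364 0.1873 0.0466]
 [0.543  0.1561 0.0466]
 [0.5499 0.1248 0.0466]
 [0.5564 0.0931 0.0466]]
strip hsv [ 18 140 171]
10.7 [0.5168 0.2815 0.1214]
strip along [0.039  0.0484 0.0479 0.0386]
to punch [-5.749  16.1232 -1.1784]
```

The strip's end now sits about 48 mm beyond hole12 (47 expected), the force rose at the stop, and the cutter didn't shift. Next, the punch.

carry_out(increments=[[[-0.36, 0.9, -0.6], 0, 0], [[-0.36, 1, -0.6], 0, 0], [[-0.36, 1, 0], 0, 0], [[-0.36, 1, 0], 0, 0], [[-0.36, 1, 0], 0, 0], [[-0.36, 1, 0], 0, 0], [[-0.36, 1, 0], 0, 0], [[-0.36, 1, 0], 0, 0], [[-0.36, 1, 0], 0, 0], [[-0.36, 1, 0], 0, 0]])

```text
time_s: 12.0
position: [0.4803, 0.0189, 0.1476]
ee_rot: [[0.977, 0.214, -0.002], [0.214, -0.977, 0.0], [-0.002, -0.001, -1.0]]
wrist_force: [0.6, 0.4, -0.6]
gripper_width: 0.0428
grip_force: 0.0
```

carry_out(increments=[[[-0.36, 1, 0], 0, 0], [[-0.36, 1, 0], 0, 0], [[-0.36, 1, 0], 0, 0], [[-0.36, 1, 0], 0, 0], [[-0.36, 1, 0], 0, 0], [[-0.35, 1, 0], 0, 0], [[0, 0.2, 0], 0, 0], [[0, 0, 0], 0, 0], [[0, 0, 0], 0, 0], [[0, 0, 0], 0, 0]])

```text
time_s: 13.25
position: [0.4616, -0.1428, 0.1488]
ee_rot: [[0.977, 0.215, -0.0], [0.215, -0.977, 0.0], [-0.0, -0.0, -1.0]]
wrist_force: [-0.8, -0.6, 0.1]
gripper_width: 0.0429
grip_force: 0.0
```

```bash
python3 - <<'E'
from h import *
np.set_printoptions(precision=4,suppress=True)
st=env.get_state();R=np.array(st['ee_rot']);p=np.array(st['position']);print(p,st['gripper_width'])
print('to punch',R.T@(np.array([.4628,-.1431,.039])-p)/.025)
E
```

```text
[ 0.4616 -0.1428  0.1488] 0.042875337084071825
to punch [0.0444 0.0231 4.3918]
```

carry_out(increments=[[[0.04, 0.02, 0.9], 0, 0], [[0, 0, 0.9], 0, 0], [[0, 0, 0.9], 0, 0], [[0, 0, 0.9], 0, 0], [[0, 0, 0.8], 0, 0], [[0, 0, 0], 0, 0], [[0, 0, 0], 0, 0.3], [[0, 0, 0], 0, 0.5], [[0, 0, 0], 0, 0.6], [[0, 0, 0], 0, 0.65]], newtons=40)

```text
time_s: 14.5
position: [0.4627, -0.1438, 0.0391]
ee_rot: [[0.977, 0.214, 0.0], [0.214, -0.977, -0.0], [0.0, 0.0, -1.0]]
wrist_force: [-0.9, 0.1, 0.8]
gripper_width: 0.0146
grip_force: 0.0
```

carry_out(increments=[[[0, 0, 0], 0, 0.7], [[0, 0, 0], 0, 0.8], [[0, 0, 0], 0, 1], [[0, 0, 0], 0, 1], [[0, 0, 0], 0, 1], [[0, 0, -0.2], 0, 1], [[0, 0, -0.6], 0, 1], [[0, 0, -1], 0, 1], [[0, 0, -1], 0, 1], [[0, 0, 0], 0, 1]])

```text
time_s: 15.75
position: [0.4632, -0.1441, 0.1101]
ee_rot: [[0.977, 0.214, 0.003], [0.214, -0.977, -0.002], [0.002, 0.002, -1.0]]
wrist_force: [-0.7, 0.3, 0.4]
gripper_width: 0.0104
grip_force: 38.9
```

```bash
python3 - <<'E'
from h import *
np.set_printoptions(precision=4,suppress=True)
st=env.get_state();R=np.array(st['ee_rot']);p=np.array(st['position']);print(st['time_s'],p,st['gripper_width'],st['grip_force'],st['wrist_force'])
s=snap('scene');t=snap('top')
q=proj(s,p)[0].astype(int)
print('to hole',R.T@(np.array([.537,.1873,.13])-p)/.025)
def c(i,x,y,w,h):return cv2.resize(i['frame'][y:y+h,x:x+w],(400,400),interpolation=cv2.INTER_CUBIC)
cv2.imwrite('pics/crop4.png',np.hstack([c(s,q[0]-30,q[1]-30,60,60),c(s,130,250,130,130)]))
E
```

```text
15.75 [ 0.4632 -0.1441  0.1101] 0.01040522872602336 38.94065737724304 [-0.6638  0.315   0.4168]
to hole [  5.7238 -12.3124  -0.8103]
```

View pics/crop4.png

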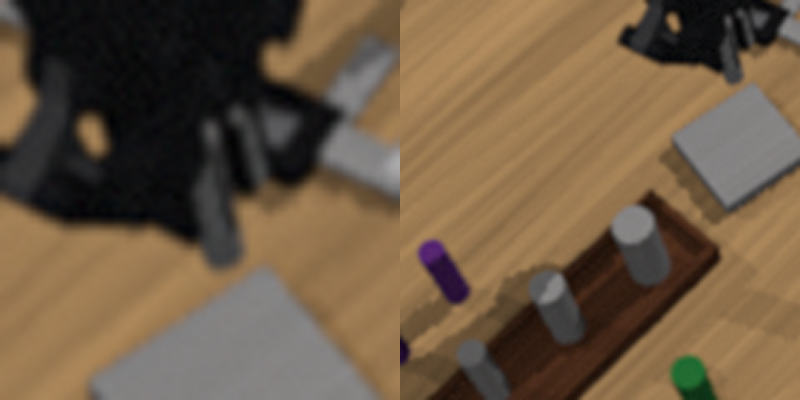

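The punch is held upright between the fingers in the scene crop (220,225), with the block empty and the rack undisturbed. Now to hole12.

carry_out(increments=[[[0.4, -0.9, -0.4], 0, 1], [[0.4, -0.9, -0.4], 0, 1], [[0.4, -0.9, 0], 0, 1], [[0.4, -0.9, 0], 0, 1], [[0.4, -0.9, 0], 0, 1], [[0.4, -0.9, 0], 0, 1], [[0.4, -0.9, 0], 0, 1], [[0.4, -0.9, 0], 0, 1], [[0.4, -0.9, 0], 0, 1], [[0.4, -0.9, 0], 0, 1]])

```text
time_s: 17.1
position: [0.5117, 0.0983, 0.1275]
ee_rot: [[0.977, 0.214, -0.002], [0.214, -0.977, 0.0], [-0.002, -0.001, -1.0]]
wrist_force: [-0.3, -0.4, -0.2]
gripper_width: 0.0106
grip_force: 39.0
```

carry_out(increments=[[[0.4, -0.9, 0], 0, 1], [[0.4, -0.9, 0], 0, 1], [[0.4, -0.8, 0], 0, 1], [[0.4, -0.6, 0], 0, 1], [[0.12, -0.1, 0], 0, 1], [[0, 0, 0.5], 0, 1], [[0, 0, 0.5], 0, 1], [[0, 0, 0.5], 0, 1], [[0, 0, 0.4], 0, 1], [[0, 0, 0], 0, 1]])

```text
time_s: 18.35
position: [0.5361, 0.1871, 0.0805]
ee_rot: [[0.977, 0.214, -0.002], [0.214, -0.977, -0.0], [-0.002, -0.0, -1.0]]
wrist_force: [-0.4, -1.4, -0.2]
gripper_width: 0.0106
grip_force: 39.0
```

```bash
python3 - <<'E'
from h import *
np.set_printoptions(precision=4,suppress=True)
s=snap('scene');t=snap('top')
st=env.get_state();R=np.array(st['ee_rot']);p=np.array(st['position']);print(st['time_s'],p,st['gripper_width'],st['wrist_force'])
foot=p-[0,0,.027]
print('to hole',R.T@(np.array([.537,.1873,.078])-p)/.025, proj(s,[[.537,.1873,.0466],foot]),proj(t,[[.537,.1873,.0466],foot]))
def c(i,x,y,w,h):return cv2.resize(i['frame'][y:y+h,x:x+w],(400,400),interpolation=cv2.INTER_CUBIC)
cv2.imwrite('pics/crop5.png',np.hstack([c(s,360,180,40,40),c(t,190,200,50,50)]))
E
```

```text
18.45 [0.5367 0.1873 0.0815] 0.01071598710948956 [-0.6476  0.899   0.0746]
to hole [0.0132 0.0012 0.1406] [[380.0057 199.7248]
 [380.1885 197.2641]] [[213.3014 221.921 ]
 [212.4655 221.6443]]
```

View pics/crop5.png

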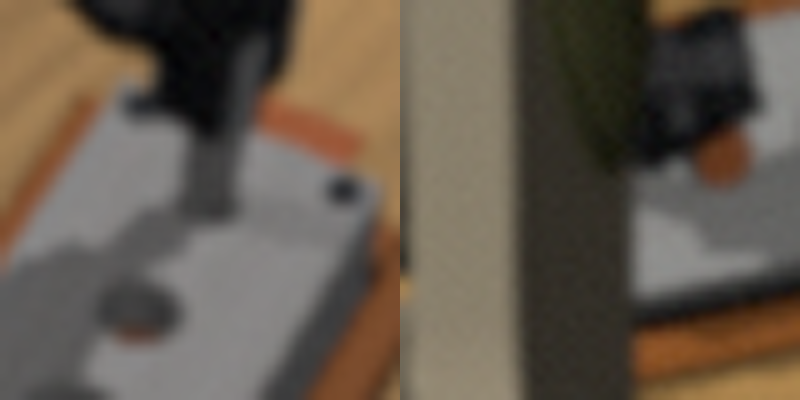

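The punch foot is at scene crop (208,215), just over the hole12 position, with hole16 clear at (140,308). Now feel downwards.

carry_out(increments=[[[0.01, 0, 0.05], 0, 1], [[0, 0, 0.05], 0, 1], [[0, 0, 0.05], 0, 1], [[0, 0, 0.05], 0, 1], [[0, 0, 0.04], 0, 1], [[0, 0, 0.04], 0, 1], [[0, 0, 0.04], 0, 1], [[0, 0, 0.04], 0, 1], [[0, 0, 0.02], 0, 1], [[0, 0, 0], 0, 1]])

```text
time_s: 19.7
position: [0.5368, 0.1872, 0.0719]
ee_rot: [[0.977, 0.214, 0.0], [0.214, -0.977, -0.0], [0.0, 0.0, -1.0]]
wrist_force: [0.5, -2.3, 0.5]
gripper_width: 0.0109
grip_force: 39.0
```

carry_out(increments=[[[0, 0, 0.03], 0, 1], [[0, 0, 0.03], 0, 1], [[0, 0, 0.03], 0, 1], [[0, 0, 0.03], 0, 1], [[0, 0, 0.02], 0, 1], [[0, 0, 0], 0, 1], [[0, 0, 0], 0, 1], [[0, 0, 0], 0, 1], [[0, 0, 0], 0, 1], [[0, 0, 0], 0, 1]])

```text
time_s: 20.95
position: [0.5368, 0.1872, 0.0683]
ee_rot: [[0.977, 0.214, 0.0], [0.214, -0.977, -0.0], [0.0, 0.0, -1.0]]
wrist_force: [1.7, -5.2, 2.2]
gripper_width: 0.0104
grip_force: 39.3
```

The foot has entered, and the wall pushes towards tool +y with about 5 N. I'll give way that way and continue.

carry_out(increments=[[[0, 0.02, 0], 0, 1], [[0, 0.02, 0], 0, 1], [[0, 0, 0.03], 0, 1], [[0, 0, 0.03], 0, 1], [[0, 0, 0.03], 0, 1], [[0, 0, 0], 0, 1], [[0, 0, 0], 0, 1], [[0, 0, 0], 0, 1], [[0, 0, 0], 0, 1], [[0, 0, 0], 0, 1]])

```text
time_s: 22.2
position: [0.5369, 0.1863, 0.0661]
ee_rot: [[0.977, 0.214, 0.0], [0.214, -0.977, 0.0], [0.0, 0.0, -1.0]]
wrist_force: [-0.2, 0.6, -0.8]
gripper_width: 0.0106
grip_force: 39.0
```

carry_out(increments=[[[0, 0, 0.04], 0, 1], [[0, 0, 0.04], 0, 1], [[0, 0, 0.04], 0, 1], [[0, 0, 0.04], 0, 1], [[0, 0, 0.04], 0, 1], [[0, 0, 0.04], 0, 1], [[0, 0, 0.04], 0, 1], [[0, 0, 0.04], 0, 1], [[0, 0, 0], 0, 1], [[0, 0, 0], 0, 1]])

```text
time_s: 23.45
position: [0.5369, 0.1863, 0.0581]
ee_rot: [[0.977, 0.214, 0.0], [0.214, -0.977, 0.0], [0.0, -0.0, -1.0]]
wrist_force: [0.6, -0.2, -0.6]
gripper_width: 0.0108
grip_force: 39.0
```

carry_out(increments=[[[0, 0, 0.03], 0, 1], [[0, 0, 0.03], 0, 1], [[0, 0, 0.03], 0, 1], [[0, 0, 0.02], 0, 1], [[0, 0, 0.02], 0, 1], [[0, 0, 0], 0, 1], [[0, 0, 0], 0, 1], [[0, 0, 0], 0, 1], [[0, 0, 0], 0, 1], [[0, 0, 0], 0, 1]])

```text
time_s: 24.7
position: [0.537, 0.1863, 0.055]
ee_rot: [[0.977, 0.214, 0.0], [0.214, -0.977, 0.0], [0.0, 0.0, -1.0]]
wrist_force: [-1.0, 0.2, 4.6]
gripper_width: 0.0108
grip_force: 39.5
```

The foot is on the strip: 4.6 N at exactly the predicted height. Release and rise.

carry_out(increments=[[[0, 0, 0], 0, 0.7], [[0, 0, 0], 0, 0.6], [[0, 0, 0], 0, 0.4], [[0, 0, 0], 0, 0.2], [[0, 0, 0], 0, 0.2], [[0, 0, 0], 0, 0.2], [[0, 0, -0.4], 0, 0.2], [[0, 0, -0.8], 0, 0.2], [[0, 0, -1], 0, 0.2], [[0, 0, -1], 0, 0.2]])

```text
time_s: 25.95
position: [0.5369, 0.1864, 0.1363]
ee_rot: [[0.977, 0.214, 0.001], [0.214, -0.977, 0.0], [0.001, 0.0, -1.0]]
wrist_force: [-0.1, -0.3, -0.2]
gripper_width: 0.0341
grip_force: 0.0
```

carry_out(increments=[[[0, 0, -1], 0, 0.2], [[-1, 0.5, -1], 0, 0.2], [[-1, 0.8, -0.5], 0, 0.2], [[-1, 1, 0], 0, 0.2], [[-0.5, 1, 0], 0, 0.2], [[0, 1, 0], 0, 0.2], [[0, 1, 0], 0, 0.2], [[0, 1, 0], 0, 0.2], [[0, 0, 0], 0, 0.2], [[0, 0, 0], 0, 0.2]])

```text
time_s: 27.2
position: [0.485, 0.0143, 0.1977]
ee_rot: [[0.977, 0.214, 0.0], [0.214, -0.977, 0.0], [0.0, -0.0, -1.0]]
wrist_force: [-0.3, -0.1, -0.3]
gripper_width: 0.034
grip_force: 0.0
```

```bash
python3 - <<'E'
from h import *
np.set_printoptions(precision=4,suppress=True)
s=snap('scene');t=snap('top');print(env.get_state()['time_s'],env.get_state()['position'])
h=[.537,.1868]
print(proj(s,[[*h,.0881],[*h,.0466]]),proj(t,[[*h,.0881]]))
def c(i,x,y,w,h):return cv2.resize(i['frame'][y:y+h,x:x+w],(400,400),interpolation=cv2.INTER_CUBIC)
cv2.imwrite('pics/crop6.png',np.hstack([c(s,345,155,70,70),c(t,170,180,70,70)]))
E
```

```text
27.3 [0.4849 0.0145 0.1975]
[[381.5856 187.0302]
 [379.8578 199.8683]] [[208.9299 219.5003]]
```

View pics/crop6.png

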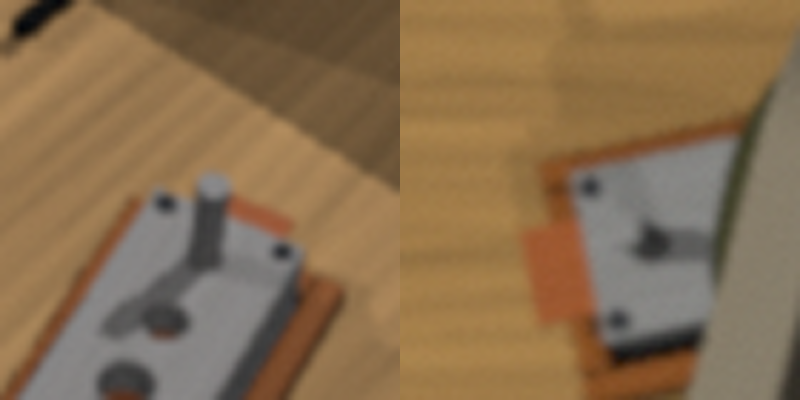

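The punch's top is at scene (381.8,187.2), against (381.6,187.0) predicted for a seated, upright punch. The strip still shows only its home stub, so I'm handing the job in.

```bash
python3 -c "
from h import *
print(env.job_done())"
```

```text
the job is handed in; nothing more can be done
None
```

I pushed the strip home against its stop, stood the 12 mm punch upright on it in its own hole, and handed the job in at about 27 s. The hand-in gave no verdict, so success rests on my last camera and force readings.

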